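# Short spin on the microcentrifuge

## Robot

A 7-joint arm with a two-finger parallel gripper is mounted at the origin on the work surface. World frame = base frame: x ahead of the robot, y to its left, z up, the work surface at z = 0. Lengths are in mm, angles in rad, forces in N, time in s.
With the tool pointing down it reaches from about 400 to 875 mm from the base axis. Payload 4.4 kg.
Tool frame: the origin (TCP) lies on the centre line of the jaws, within the pads' length; the fingertips stand 19 mm ahead of it and the grasp point (between the pads) is the TCP; z points along the fingers, y is the line along which they close (so a half turn about z gives the same grasp; the last joint's range is limited). The gripper opens to 85 mm and grips with 20 to 120 N. Pads are 22 mm wide; open, the fingers measure 114 mm over their backs; the gripper's body (76 mm by 85 mm) begins 54 mm behind the grasp point. The pads swing forward as they close: fully open they stand 13 mm farther back than shut.
Start: joints at [-1.203, 0.628, 0.038, 1.517, -0.027, 0.996, -0.02], TCP at [273.189, 589.818, 250.313] pointing down, gripper open.
Joint ranges: [-3.06, 3.06], [-0.37, 2.12], [-1.25, 1.32], [0.18, 2.47], [-1.1, 4.24], [0.23, 1.98], [-2.94, 2.94]. Speed limits (rad/s): [2.57, 2.57, 3.14, 3.14, 3.14, 3.14, 3.14].

## Interface

Orientations are given as [roll, pitch, yaw] about the fixed x, y, z axes, in that order (R = Rz(yaw) Ry(pitch) Rx(roll)).
In Python, from cell import ctrl, viewer, silhouettes gives the robot as it stands.
- The arm moves only by the shell command python3 -m creep 'ROWS'. ROWS is JSON, a list of rows, each an object with "jaw": the gripper command: -1 is shut, 1 is fully open, values between are in proportion; "xyz": the shift along the tool's x, y, z in mm, a list of three; "angular": the turn, a rotation vector about the tool's x, y, z in rad, a list of three. In form: [{"jaw": jaw, "xyz": [tx, ty, tz], "angular": [rx, ry, rz]}, ...]. A call has 1 to 12 rows; each row is the pose to reach, as a shift and turn from the pose commanded when the call began, along the tool's axes at that moment; what a row does not reach only later rows make up. A row lasts 1/8 s, in which the tool goes at most 62.5 mm and 10.7 degrees, less where a joint would pass 70% of its speed; a pose out of reach is approached as far as the arm can. A call with a gripper value outside its range is refused whole. The fingers move at their own pace and stop on an object; the grip force is fixed at half the most. Time passes only in rows, so rows that repeat a pose let the fingers close. It gives the time, the measured TCP pose, the force, the opening and the grip force at its end, in the units of the state.
- ctrl.read_state(): the state, without advancing time (a new reading comes with each control period).
- viewer.get_image(name): name is "scene" or "top"; returns (picture, depth): 480x640x3 uint8, red, green, blue; 480x640 float32, mm along the optical axis (not along the pixel's ray), 0 where there is no reading.
- viewer.camera_model(name): a dict with "fx", "fy", "cx", "cy" (pixels), "dist" ([k1, k2, p1, p2, k3] as OpenCV has them; the pictures are not rectified), "T" (4x4, takes a point from camera to world coordinates). Camera axes: x right, y down, z forward; pixel columns grow to the right and rows downward; lengths in mm; the calibration is good to about 2 mm. A picture is of the moment at which its call begins. camera_model takes no time and is no camera call.
- ctrl.finish_job(): hands the job in; it is judged then, once.
Trained networks look in the newest picture that a camera, given by its name, has taken for a name from the list of things; names that differ only in an ending like _2 or _b are one class to them, and where a whole thing is asked for, a point or a joint stands for the part that bears it (a point fixed in the world has none). Each returns a list of dicts, best first, with "score" (0 to 1); they miss things now and then, are a little off and sometimes report something else, mostly with a low value. They report only what shows in the picture. A call takes as long as a camera call.
- silhouettes(camera, target): "pixels" (480x640 bool, what is visible of it) and "xy" ([column, row] in pixels, amid what is visible of it).
The state is a dict: "clock": time; "qpos": joint angles; "qd": joint speeds; "tau": joint torques, N m; "eef_pos": TCP position; "tool_rot": TCP orientation; "force": force on the tool from outside, world axes, zero at the start; "torque": the same for the moment, N m; "width": finger opening in mm; "gripper_force": force on a finger pad.
Only numpy, scipy, OpenCV 4.12 (cv2) and the standard library are available. Lean on these libraries where they do the work, as an engineer would, in place of code of your own. Each camera call takes 0.05 s, during which the arm holds its last target. There are 200 camera calls.

## Task

The tubes are in the rotor, so give them a short spin: switch the microcentrifuge on by pressing down the raised end of its power rocker, then push the half-open lid down fully shut, then press the long short-spin key and keep it held down, finishing while still holding it. Leave the square and round keys alone, do not lift the lid further, and do not shift the machine or pick up or disturb anything else on the bench.

Things in the scene. Friction and masses are not known exactly. Their poses are not given: they have to be found in the camera images.
- centrifuge: microcentrifuge, grey, 340 deep (x) x 300 wide (y) x 155 tall, loose, 5 kg. Origin on the bench under its centre; +x from its control panel (robot side) to its back, +y to the panel's left end. Panel: front 95 mm, rising 20 deg to the back, 95 to 130 mm high. On it in one row at x = -123: rocker y = +108, display +48, square key -22, long key -68, round key -114. Then the deck, 155 high.
- power_rocker (a joint): black power rocker switch lying across the left end of the panel, 42 long (machine's y) x 22 wide, faces meeting in a shallow V, rocking about an axis that runs up the panel's slope. 0 = off: right (-y) end stands up; 0.4 rad = on: right half down, parallel to the panel, 6 mm off it. No spring: it stays where it is left, so press it right down; 2 to 4 N near the raised end tips it.
- rocker_raised_end (a point): point on the rocker's top face 15 mm from its pivot, on the right (-y) half, the raised one while off; its end is 6 mm farther to -y. Press here or a little farther out. It goes down about 6 mm, then meets a hard stop. Moves with the rocker.
- lid (a joint): angle of the lid, rad: 0 = shut flat on the deck, larger = more open; starts half open (about 0.62 to 0.9), end stop 1.3. Stiff friction hinge: stays wherever it is left; about 2 to 5 N down near the front edge moves it.
- lid_hinge (a point): middle of the lid's hinge line, at the back of the deck, 155 mm above the bench and 145 mm behind the machine's origin; the axis runs along the machine's y.
- lid_front (a point): middle of the lid's top front edge. Lid: flat plate 200 (hinge to front edge) x 240 wide x 28 thick with a round sight glass; swings up and back about the hinge, its outer face looking up and away from the robot while open. Shut, this point is 185 mm above the bench, at x = -55 mm of the machine.
- spin_key (a joint): short-spin key, the long one: light grey cap 34 long (up the panel's slope) x 16 wide. m: 0 = up, 0.0045 = fully down, square to the panel. Spring return: it rises again when let go. Travel 4.5 mm; 1.5 N starts it, about 5 N holds it fully down. The machine spins only while it is held.
- spin_key_top (a point): centre of the short-spin key's top face, 7 mm off the panel when up; moves with it. z axis = square out of the panel.
- release_key (a joint): lid-release key, small square cap 16 x 16, next to the long key on its +y side (46 mm centre to centre). m, 0 = up, 0.0045 = down. Not to be pressed. Spring return: it rises again when let go. Travel 4.5 mm; 1.5 N starts it, about 5 N holds it fully down.
- release_key_top (a point): centre of the square key's top face, 7 mm off the panel.
- run_key (a joint): run key for timed runs, round cap 24 across, next to the long key on its -y side (46 mm centre to centre). m, 0 = up, 0.0045 = down. Not to be pressed. Spring return: it rises again when let go. Travel 4.5 mm; 1.5 N starts it, about 5 N holds it fully down.
- run_key_top (a point): centre of the round key's top face, 7 mm off the panel.
- tube_rack: white wire-type tube rack with teal-capped sample tubes, 200 x 100 x 102 tall, 0.45 kg, loose, beside the machine's +y flank; origin under its centre. Bystander.
- beaker: empty glass beaker, 72 wide, 95 tall, loose, beside the machine's -y flank; origin under its centre. Bystander.
- flask: conical glass flask, 82 wide at the foot, 122 tall, loose, beside the machine's -y flank; origin under its centre. Bystander.
- reagent_bottle: amber reagent bottle with black cap, 64 wide, 135 tall, loose, beside the machine's -y flank; origin under its centre. Bystander.
- tip_box: pipette-tip box, grey with clear lid, 88 x 118 x 62 tall, loose, in front of the machine (robot side); origin under its centre. Bystander.
- spatula: slim steel lab spatula lying flat, 170 long along its own x, 12 wide, 5 thick, loose, in front of the machine; origin under its middle. Bystander.
- skirted_tube: capped plastic tube standing on its own foot, 35 wide, 111 tall, loose, ahead of the machine's front +y corner; origin under its centre. Bystander.

How it is judged (in metres and radians):
On the way, in this order (a step that is already met when the one before it is completed fails the run):
1. the power rocker is switched on, the lid still open (value of joint power_rocker above 0.32 rad and value of joint lid above 0.3 rad), for 0.1 s.
2. the lid is pushed fully shut, the machine being on (value of joint power_rocker above 0.32 rad and value of joint lid below 0.03 rad), for 0.2 s.
3. the short-spin key is pressed and held (all of step 2 and value of joint spin_key above 0.003 m), for 0.3 s.
At the end, for the whole second after the job is handed in: Power rocker on (over 0.32 of 0.4 rad), lid shut (within 0.03 rad), the fingers holding the short-spin key at least 3 mm down (of 4.5) with over 1 N on the machine, square and round keys up, the machine and every bystander within 30 mm of where they stood (all of step 3 and contact force between the fingers and centrifuge above 1 N and value of joint each of run_key, release_key below 0.0015 m and distance of each of centrifuge, tube_rack, beaker, flask, reagent_bottle, tip_box, spatula, skirted_tube from where it was at the start of the episode below 0.03 m); the arm keeps its last pose, push and grip.
It fails at once if the square lid-release key or the round run key is pressed (over 2.5 mm) (value of joint any of release_key, run_key above 0.0025 m).
It fails at once if the short-spin key is pressed (over 2.5 mm) with the power off or the lid not shut (value of joint spin_key above 0.0025 m and (value of joint power_rocker below 0.2 rad or value of joint lid above 0.06 rad)).
It fails at once if the lid is lifted further open than it stood (over 0.98 rad) (value of joint lid above 0.98 rad).
It fails at once if the machine is shifted over 30 mm, or lifted or tilted (distance of centrifuge from where it was at the start of the episode above 0.03 m or height (world z) of centrifuge above 0.012 m or angle between centrifuge's own z axis and vertical above 0.08 rad).
It fails at once if a bystander is picked up, pushed over 30 mm or tipped (distance of any of tube_rack, beaker, flask, reagent_bottle, tip_box, spatula, skirted_tube from where it was at the start of the episode above 0.03 m or angle between any of tube_rack, beaker, flask, reagent_bottle, tip_box, spatula, skirted_tube's own z axis and vertical above 0.4 rad).
It also fails if it takes over 45 s, if anything falls off the work surface, if the arm or the gripper's body presses on something with over 40 N, if the wrist force passes 120 N, or if a joint passes its speed limit or range.

## Working session

There is one attempt and no reset: what is moved stays moved. The work goes in short steps, Python scripts to look and compute and a shell command to move; the robot and the scene stay as the last step left them, time stands still between calls to the robot, and variables do not carry over. Pictures are saved under pics/ and viewed, at most 10 in all, crops included, and the job is handed in when it is done.

```bash
mkdir -p pics; cat > h.py <<'E'
import numpy as np, cv2
from cell import ctrl, viewer, silhouettes
from scipy.spatial.transform import Rotation as R
def world(cam,uv,depth):
    m=viewer.camera_model(cam);K=np.array([[m['fx'],0,m['cx']],[0,m['fy'],m['cy']],[0,0,1]])
    uv=np.asarray(uv,float).reshape(-1,1,2)
    n=cv2.undistortPoints(uv,K,np.array(m['dist'])).reshape(-1,2)
    d=np.asarray(depth,float).reshape(-1,1)
    p=np.hstack([n*d,d]);T=np.array(m['T']);return p@T[:3,:3].T+T[:3,3]
def mask_pts(cam,dep,mask):
    v,u=np.nonzero(mask&(dep>0));return world(cam,np.c_[u,v],dep[v,u])
E
python3 - <<'E'
from h import *
np.set_printoptions(precision=1,suppress=True)
s=ctrl.read_state();print({k:s[k] for k in('clock','eef_pos','tool_rot','force','width')})
for c in('scene','top'):
    im,d=viewer.get_image(c);cv2.imwrite(f'pics/{c}0.png',im[:,:,::-1]);np.save(c+'_d.npy',d)
    for t in('centrifuge','power_rocker','lid','spin_key','release_key','run_key','tip_box','skirted_tube','spatula','tube_rack'):
        for r in silhouettes(c,t)[:2]:
            P=mask_pts(c,d,r['pixels'])
            if len(P): print(c,t,round(r['score'],2),r['xy'],len(P),np.median(P,0),P.min(0),P.max(0))
E
```

```text
{'clock': 0.0, 'eef_pos': array([272.9, 589.3, 249.4]), 'tool_rot': array([-3.1,  0. ,  2.7]), 'force': array([ 0. , -0.4, -0.3]), 'width': 85.25536072291926}
scene centrifuge 0.9 [356.7, 270.4] 31902 [ 617.3 -111.4  136.5] [ 432.6 -268.5   -1.2] [929.1 600.  314.4]
scene power_rocker 0.64 [398.1, 362.7] 2387 [ 628.1 -248.2   62.2] [ 591.2 -285.9   -1.4] [ 706.7 -173.6   99.7]
scene lid 0.78 [393.9, 191.4] 3815 [657.7 -91.8 294.6] [ 607.7 -149.7    0.8] [850.6 529.3 314.4]
scene spin_key 0.53 [303.4, 298.4] 174 [ 511.6 -120.6  119.3] [ 495.6 -129.5  111.2] [ 527.9 -108.5  127.3]
scene release_key 0.56 [303.7, 299.9] 188 [ 511.7 -120.1  119.1] [ 495.6 -129.5  108.6] [ 528.1 -103.7  127.3]
scene release_key 0.44 [297.0, 285.3] 58 [504.6 -75.7 119.7] [497.6 -82.1 115.8] [511.7 -67.2 124.4]
scene run_key 0.61 [318.2, 318.9] 162 [ 519.1 -165.3  119.6] [ 508.3 -176.6  111.4] [ 530.9 -146.9  124.9]
scene run_key 0.34 [265.4, 239.2] 162 [483.2  53.6 120.6] [471.9  33.2 111.7] [495.3  80.3 129.6]
scene tip_box 0.61 [236.4, 315.2] 3153 [393.4 -68.8  62.9] [ 343.2 -103.3   -0.1] [441.9  74.7  6
[... 827 characters left out ...]
8]
top release_key 0.55 [357.5, 281.1] 58 [505.1 -72.6 118.3] [497.9 -81.4 112.2] [512.3 -64.6 123.1]
top run_key 0.35 [296.4, 287.3] 225 [484.1  56.5 119.5] [471.8  36.2 110.6] [496.4  77.  128.9]
top tip_box 0.8 [345.7, 337.1] 2329 [392.8 -40.1  60.9] [ 339.6 -108.6   -4.3] [439.4  19.9  67. ]
top skirted_tube 0.5 [280.5, 338.2] 244 [386.8  85.7 109.7] [368.9  70.9   2.5] [401.2 103.9 115.3]
top spatula 0.76 [399.3, 316.2] 349 [ 428.5 -169.8    2.7] [ 405.6 -265.2   -5.2] [ 460.7 -105.3    9.7]
top spatula 0.53 [342.8, 173.9] 8632 [685.2 -20.9 270.4] [ 609.4 -201.3   -1.4] [808.2 108.6 313.8]
top tube_rack 0.97 [222.3, 231.8] 4478 [611.2 222.4  48.1] [503.  147.6  -5.8] [741.9 310.5 107.1]
```

View pics/scene0.png

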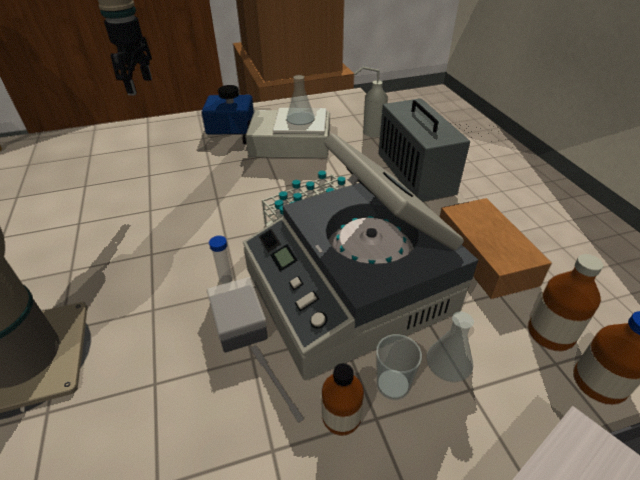

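View pics/top0.png

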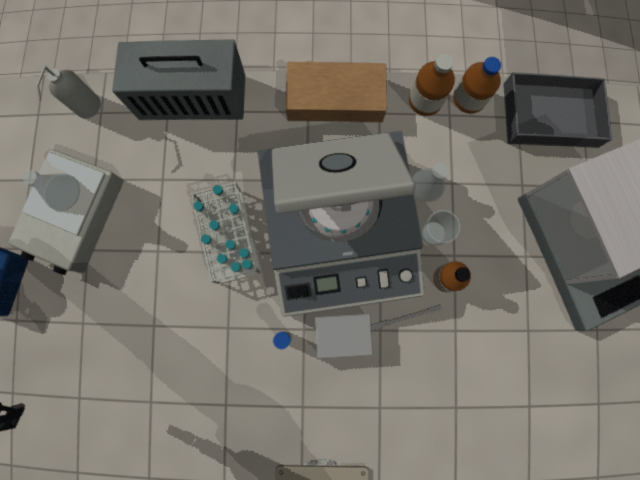

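The pictures show the panel row: rocker at the left (top 298,291), display (327,284), square key (361,282), long key (384,279), round key (406,276). The lid is half open; its top edge at z≈314 puts it at about 0.75 rad. The network positions agree with the stated key spacing, so I'll fit the machine pose and plan the moves.

```bash
cat >> h.py <<'E'
W=np.array([[483.6,54.5],[504.9,-74],[512.1,-119.6],[519.1,-165.3]]);M=np.array([[-123,108],[-123,-22],[-123,-68],[-123,-114.]])
# tops stand ~7 mm off the panel along the normal -> x shift -2.4
M[:,0]-=2.4
H=W-W.mean(0);G=M-M.mean(0)
yaw=np.arctan2((G[:,0]*H[:,1]-G[:,1]*H[:,0]).sum(),(G*H).sum())
Rm=R.from_euler('z',yaw).as_matrix();org=np.r_[W.mean(0),0]-Rm@np.r_[M.mean(0),0]
a=np.radians(20)
def m2w(p): return org+Rm@np.asarray(p,float)
def panel(y,off,u=0): # u along slope from x=-123
    return m2w([-123+u*np.cos(a)-off*np.sin(a),y,95+47*np.tan(a)+u*np.sin(a)+off*np.cos(a)])
RP=Rm@np.array([[0,np.cos(a),np.sin(a)],[1,0,0],[0,np.sin(a),-np.cos(a)]])
RV=Rm@np.array([[0,1,0],[1,0,0],[0,0,-1.]])
def lidpt(th,r): return m2w([145-r*np.cos(th)+30*np.sin(th),0,155+r*np.sin(th)+30*np.cos(th)])
def rel(tip,Rt,tiplen=19):
    s=ctrl.read_state();R0=R.from_euler('xyz',s['tool_rot']).as_matrix();p=np.asarray(tip)-Rt[:,2]*tiplen
    print('xyz',np.round(R0.T@(p-s['eef_pos']),1),'ang',np.round(R.from_matrix(R0.T@Rt).as_rotvec(),3),'tcp',np.round(p,1))
def show():
    s=ctrl.read_state();Rt=R.from_euler('xyz',s['tool_rot']).as_matrix();tip=s['eef_pos']+19*Rt[:,2]
    q=Rm.T@(tip-org);n=np.array([-np.sin(a),0,np.cos(a)]);v=q-[-123,0,95+47*np.tan(a)]
    print('t',round(s['clock'],2),'tip mach',np.round(q,1),'panel u,y,off',np.round([v@[np.cos(a),0,np.sin(a)],q[1],v@n],1),'F',np.round(s['force'],1),'w',round(s['width'],1),'rot',np.round(s['tool_rot'],3))
E
python3 - <<'E'
from h import *
print(yaw,org,(W-(M@Rm[:2,:2].T+org[:2])).round(1))
d=np.load('top_d.npy')
for th in(.7,.75,.8):print(th,lidpt(th,200))
rel(panel(87,80),RP);print(panel(87,14),panel(-68,7))
show()
E
```

```text
0.16068950597342044 [624.86952378 -32.34532923   0.        ] [[-0.2  0.3]
 [ 0.3  0.1]
 [ 0.1 -0.1]
 [-0.2 -0.4]]
0.7 [636.08129288 -30.52804718 306.78880307]
0.75 [643.73470457 -29.28752862 313.27841807]
0.8 [651.69871857 -27.99666546 319.37241946]
xyz [-402.  -432.5   45.2] ang [-0.321 -0.17   0.966] tcp [456.1  28.4 205.1]
[484.80761143  33.08788655 125.2622977 ] [ 511.9707337  -119.53221927  118.68444936]
t 1.1 tip mach [-247.6  670.4  231.3] panel u,y,off [-76.3 670.4 154.7] F [-0.5 -0.3 -0.5] w 85.7 rot [ 3.142 -0.     2.708]
```

```bash
python3 -m creep '[{"jaw":-1,"xyz":[-402,-432.5,45],"angular":[-0.321,-0.17,0.966]},{"jaw":-1,"xyz":[-402,-432.5,45],"angular":[-0.321,-0.17,0.966]},{"jaw":-1,"xyz":[-402,-432.5,45],"angular":[-0.321,-0.17,0.966]},{"jaw":-1,"xyz":[-402,-432.5,45],"angular":[-0.321,-0.17,0.966]},{"jaw":-1,"xyz":[-402,-432.5,45],"angular":[-0.321,-0.17,0.966]},{"jaw":-1,"xyz":[-402,-432.5,45],"angular":[-0.321,-0.17,0.966]},{"jaw":-1,"xyz":[-402,-432.5,45],"angular":[-0.321,-0.17,0.966]},{"jaw":-1,"xyz":[-402,-432.5,45],"angular":[-0.321,-0.17,0.966]},{"jaw":-1,"xyz":[-402,-432.5,45],"angular":[-0.321,-0.17,0.966]},{"jaw":-1,"xyz":[-402,-432.5,45],"angular":[-0.321,-0.17,0.966]},{"jaw":-1,"xyz":[-402,-432.5,45],"angular":[-0.321,-0.17,0.966]},{"jaw":-1,"xyz":[-402,-432.5,45],"angular":[-0.321,-0.17,0.966]}]'
python3 -c "
from h import *
show();rel(panel(87,20),RP)"
```

```text
clock: 2.6
eef_pos: [452.3, 45.1, 205.4]
tool_rot: [2.795, 0.001, 1.733]
force: [0.6, 0.2, -0.6]
width: 0.0
gripper_force: 0.0
t 2.6 tip mach [-151.5  104.   187.5] panel u,y,off [ -1.  104.   80.6] F [ 0.6  0.2 -0.6] w 0.0 rot [2.795e+00 1.000e-03 1.733e+00]
xyz [-17.    1.1  60.6] ang [-0.002 -0.     0.002] tcp [476.4  31.7 148.8]
```

```bash
python3 -m creep '[{"jaw":-1,"xyz":[0,0,0],"angular":[0,0,0]},{"jaw":-1,"xyz":[0,0,0],"angular":[0,0,0]}]' >/dev/null
python3 -c "
from h import *
show();rel(panel(87,20),RP)"
```

```text
t 2.85 tip mach [-152.   104.9  187.3] panel u,y,off [ -1.6 104.9  80.5] F [ 1.2 -0.1 -0.1] w 0.1 rot [2.796 0.    1.731]
xyz [-17.9   1.7  60.5] ang [-0.003  0.    -0.   ] tcp [476.4  31.7 148.8]
```

```bash
python3 -m creep '[{"jaw":-1,"xyz":[-18,1.7,20],"angular":[0,0,0]},{"jaw":-1,"xyz":[-18,1.7,60],"angular":[0,0,0]},{"jaw":-1,"xyz":[-18,1.7,60],"angular":[0,0,0]},{"jaw":-1,"xyz":[-18,1.7,60],"angular":[0,0,0]}]' >/dev/null
python3 -c "
from h import *
show();rel(panel(87,4),RP)
im,d=viewer.get_image('scene');cv2.imwrite('pics/a.png',cv2.resize(im[150:350,180:400,::-1],None,fx=3,fy=3))"
```

```text
t 3.35 tip mach [-130.3   90.2  130.6] panel u,y,off [-0.6 90.2 19.8] F [-0.2 -0.3  0.9] w -0.1 rot [ 2.798 -0.     1.738]
xyz [-3.2  0.6 15.8] ang [-0.005 -0.003  0.007] tcp [481.8  32.6 133.7]
```

View pics/a.png

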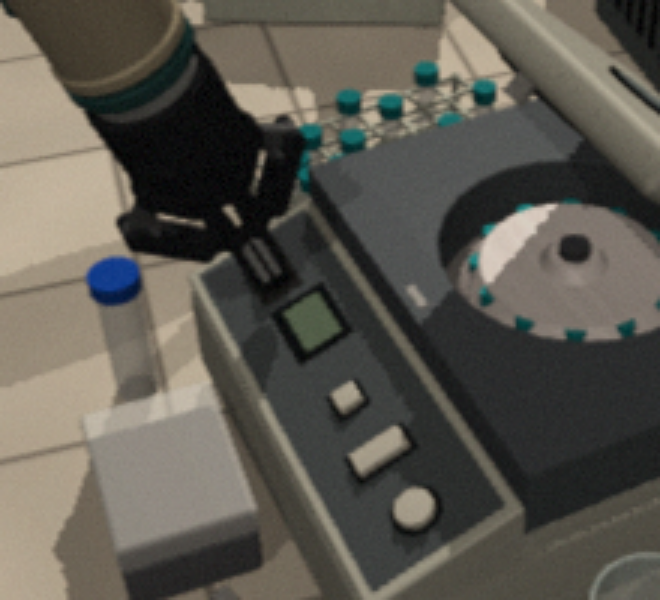

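The crop shows the closed fingertips (≈260,260) over the right part of the rocker, beside the display. They are clear of the deck and the tube, so I'll press.

```bash
python3 -m creep '[{"jaw":-1,"xyz":[-2,0.6,5],"angular":[0,0,0]},{"jaw":-1,"xyz":[-2,0.6,9],"angular":[0,0,0]},{"jaw":-1,"xyz":[-2,0.6,12],"angular":[0,0,0]},{"jaw":-1,"xyz":[-2,0.6,14],"angular":[0,0,0]},{"jaw":-1,"xyz":[-2,0.6,14],"angular":[0,0,0]}]' >/dev/null
python3 -c "
from h import *
show()"
```

```text
t 4.03 tip mach [-124.9   84.4  118.4] panel u,y,off [ 0.4 84.4  6.5] F [-0.9 -3.4  5.1] w 0.1 rot [2.796e+00 2.000e-03 1.731e+00]
```

```bash
python3 -m creep '[{"jaw":-1,"xyz":[2,0,2],"angular":[0,0,0]},{"jaw":-1,"xyz":[2,0,4],"angular":[0,0,0]},{"jaw":-1,"xyz":[2,0,4],"angular":[0,0,0]}]' >/dev/null
python3 -c "
from h import *
show()"
```

```text
t 4.4 tip mach [-124.4   84.4  117.3] panel u,y,off [ 0.5 84.4  5.3] F [-19.2 -11.4  50.9] w 0.2 rot [2.792 0.007 1.73 ]
```

```bash
python3 -m creep '[{"jaw":-1,"xyz":[0,0,-10],"angular":[0,0,0]},{"jaw":-1,"xyz":[0,0,-60],"angular":[0,0,0]},{"jaw":-1,"xyz":[0,0,-120],"angular":[0,0,0]},{"jaw":-1,"xyz":[0,0,-180],"angular":[0,0,0]},{"jaw":-1,"xyz":[0,0,-230],"angular":[0,0,0]},{"jaw":-1,"xyz":[0,0,-230],"angular":[0,0,0]}]' >/dev/null
python3 -c "
from h import *
show();rel(m2w([48,0,345]),RV)
im,d=viewer.get_image('scene');cv2.imwrite('pics/b.png',cv2.resize(im[215:345,240:350,::-1],None,fx=4,fy=4))"
```

```text
t 5.15 tip mach [-184.    75.8  288.6] panel u,y,off [  3.1  75.8 186.7] F [-0.4 -0.5  1.2] w 0.0 rot [2.792 0.008 1.72 ]
xyz [-73.7 244.4  28.5] ang [ 0.35  0.01 -0.01] tcp [672.3 -24.7 364. ]
```

View pics/b.png

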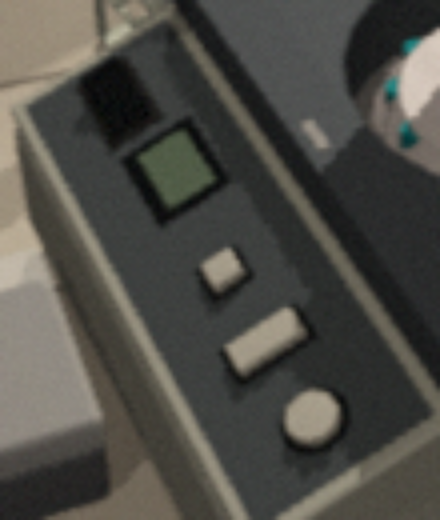

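The crop shows the rocker (115,100), display and keys undisturbed. The tilt of the rocker is too dark to judge here, so I'll use depth.

```bash
python3 - <<'E'
from h import *
im,d=viewer.get_image('scene');P=mask_pts('scene',d,d>0)
Q=(P-org)@Rm;n=np.array([-np.sin(a),0,np.cos(a)]);v=Q-[-123,0,95+47*np.tan(a)];off=v@n;u=v@[np.cos(a),0,np.sin(a)]
for y in range(78,136,6):
    k=(abs(u)<8)&(abs(Q[:,1]-y)<3)&(off<40)&(off>-10);print(y,k.sum(),np.round(np.median(off[k]),1))
# lid front edge: highest z along lid middle
k=(abs(Q[:,1])<110)&(Q[:,2]>200)&(Q[:,0]>-60)&(Q[:,0]<160);print(np.percentile(Q[k],[1,50,99],axis=0).round(1))
E
```

```text
78 14 2.0
84 26 3.0
90 27 7.0
96 17 7.6
102 18 8.2
108 17 8.0
114 26 9.8
120 28 12.9
126 8 14.7
132 0 nan
[[  -4.5 -108.1  205.7]
 [  11.9  -16.7  301.4]
 [ 134.   106.4  312.9]]
  return _methods._mean(a, axis=axis, dtype=dtype,
  ret = ret.dtype.type(ret / rcount)
```

Depth confirms the rocker is on: the right half lies flat at about 7 mm and the left is raised. Next I go up and over the lid.

```bash
python3 -m creep '[{"jaw":-1,"xyz":[0,28,-76],"angular":[0.1,0,0]},{"jaw":-1,"xyz":[-20,50,-70],"angular":[0.2,0,0]},{"jaw":-1,"xyz":[-40,110,-45],"angular":[0.35,0.01,-0.01]},{"jaw":-1,"xyz":[-60,170,-15],"angular":[0.35,0.01,-0.01]},{"jaw":-1,"xyz":[-74,244,15],"angular":[0.35,0.01,-0.01]},{"jaw":-1,"xyz":[-74,244,28],"angular":[0.35,0.01,-0.01]},{"jaw":-1,"xyz":[-74,244,28],"angular":[0.35,0.01,-0.01]},{"jaw":-1,"xyz":[-74,244,28],"angular":[0.35,0.01,-0.01]}]' >/dev/null
python3 - <<'E'
from h import *
show();rel(m2w([48,0,330]),RV)
im,d=viewer.get_image('scene');cv2.imwrite('pics/c.png',im[:,:,::-1])
E
```

```text
t 6.25 tip mach [ 47.5  -0.6 343.6] panel u,y,off [239.4  -0.6 159.2] F [-0.7  0.1  0.5] w 0.0 rot [-3.140e+00  3.000e-03  1.731e+00]
xyz [ 0.6  0.5 13.5] ang [-0.002  0.003 -0.001] tcp [672.3 -24.7 349. ]
```

View pics/c.png

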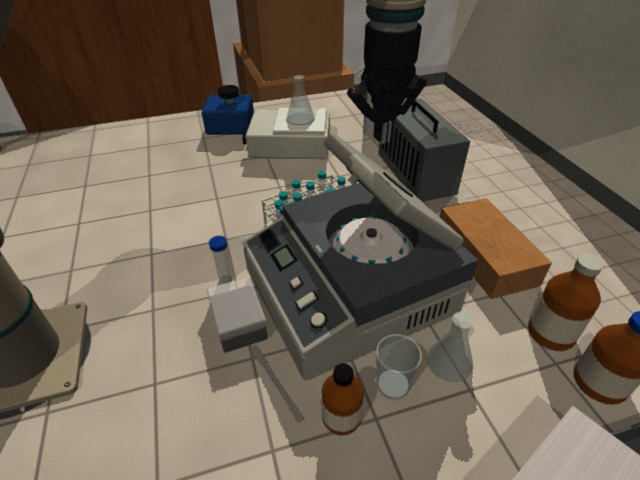

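The picture shows the fingertips (380,132) just above and behind the lid's front edge. Now I follow the arc down.

```bash
python3 -m creep '[{"jaw":-1,"xyz":[0,-2,25],"angular":[0,0,0]},{"jaw":-1,"xyz":[0,-4,41],"angular":[0,0,0]},{"jaw":-1,"xyz":[0,-14,51],"angular":[0,0,0]},{"jaw":-1,"xyz":[0,-25,61],"angular":[0,0,0]},{"jaw":-1,"xyz":[0,-33,72],"angular":[0,0,0]},{"jaw":-1,"xyz":[0,-42,84],"angular":[0,0,0]},{"jaw":-1,"xyz":[0,-42,84],"angular":[0,0,0]}]' >/dev/null
python3 -c "
from h import *
show();rel(m2w([-28,0,185]),RV)"
```

```text
t 7.17 tip mach [  4.7  -2.4 260.9] panel u,y,off [170.9  -2.4  96.1] F [-0.2 -0.9  0.3] w -0.1 rot [-3.141e+00  3.000e-03  1.729e+00]
xyz [  2.4 -32.7  75.9] ang [-0.001  0.003 -0.002] tcp [597.2 -36.8 204. ]
```

```bash
python3 - <<'E'
from h import *
im,d=viewer.get_image('scene');cv2.imwrite('pics/d.png',cv2.resize(im[80:320,240:500,::-1],None,fx=2,fy=2))
E
```

```text
(no output)
```

View pics/d.png

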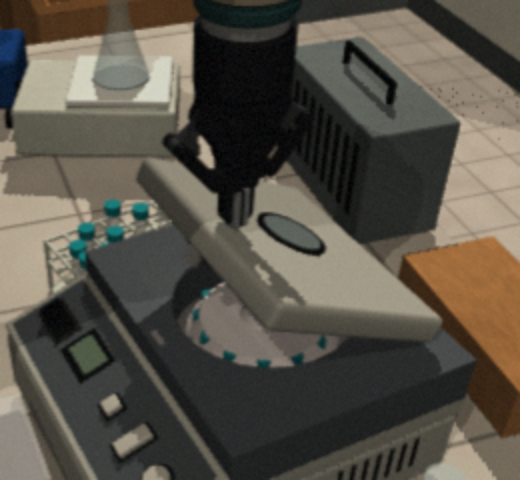

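The crop shows the lid pushed down about halfway, with the fingertips (238,215) on its outer face near the front edge. I'll carry on.

```bash
python3 -m creep '[{"jaw":-1,"xyz":[0,-7,12],"angular":[0,0,0]},{"jaw":-1,"xyz":[0,-14,24],"angular":[0,0,0]},{"jaw":-1,"xyz":[0,-20,37],"angular":[0,0,0]},{"jaw":-1,"xyz":[0,-25,50],"angular":[0,0,0]},{"jaw":-1,"xyz":[0,-29,63],"angular":[0,0,0]},{"jaw":-1,"xyz":[0,-33,74],"angular":[0,0,0]},{"jaw":-1,"xyz":[0,-33,77],"angular":[0,0,0]},{"jaw":-1,"xyz":[0,-33,78],"angular":[0,0,0]},{"jaw":-1,"xyz":[0,-33,78],"angular":[0,0,0]}]' >/dev/null
python3 -c "
from h import *
show()"
```

```text
t 8.35 tip mach [-28.2  -1.9 184.5] panel u,y,off [113.8  -1.9  35.6] F [-5.2 -2.  17.3] w 0.2 rot [-3.140e+00  3.000e-03  1.729e+00]
```

```bash
python3 -m creep '[{"jaw":-1,"xyz":[0,0,1],"angular":[0,0,0]},{"jaw":-1,"xyz":[0,0,1],"angular":[0,0,0]},{"jaw":-1,"xyz":[0,0,1],"angular":[0,0,0]},{"jaw":-1,"xyz":[0,0,-20],"angular":[0,0,0]},{"jaw":-1,"xyz":[0,0,-70],"angular":[0,0,0]},{"jaw":-1,"xyz":[0,0,-70],"angular":[0,0,0]},{"jaw":-1,"xyz":[0,0,-70],"angular":[0,0,0]}]' >/dev/null
python3 - <<'E'
from h import *
show();rel(panel(-68,70),RP)
im,d=viewer.get_image('scene');P=mask_pts('scene',d,d>0);Q=(P-org)@Rm
for x in(-45,-20,40,80,120):
    k=(abs(Q[:,0]-x)<5)&(abs(Q[:,1]+80)<25)&(Q[:,2]>140)&(Q[:,2]<230);print(x,k.sum(),np.median(Q[k,2]).round(1))
for t in('spin_key','release_key','run_key','power_rocker'):
    for r in silhouettes('scene',t)[:1]: print(t,round(r['score'],2),np.median(mask_pts('scene',d,r['pixels']),0).round(1))
E
```

```text
t 9.22 tip mach [-28.1  -2.1 252.2] panel u,y,off [137.1  -2.1  99.2] F [ 0.7 -0.2 -1.2] w -0.5 rot [-3.140e+00  2.000e-03  1.729e+00]
xyz [ -66.1 -125.1   75.9] ang [-0.351  0.003 -0.002] tcp [ 484.3 -124.   195.7]
-45 128 185.7
-20 124 185.9
40 108 186.1
80 104 186.0
120 105 185.9
spin_key 0.62 [ 511.7 -121.8  120. ]
release_key 0.63 [661.6 -59.1 185.9]
run_key 0.64 [ 519.3 -165.9  119.8]
power_rocker 0.48 [483.8  53.2 120.8]
```

The lid is flat at 186 mm, so it is shut, and the machine hasn't moved. On to the key.

```bash
python3 -m creep '[{"jaw":-1,"xyz":[-25,-50,0],"angular":[-0.15,0,0]},{"jaw":-1,"xyz":[-50,-100,10],"angular":[-0.3,0,0]},{"jaw":-1,"xyz":[-66,-125,40],"angular":[-0.351,0.003,-0.002]},{"jaw":-1,"xyz":[-66,-125,76],"angular":[-0.351,0.003,-0.002]},{"jaw":-1,"xyz":[-66,-125,76],"angular":[-0.351,0.003,-0.002]},{"jaw":-1,"xyz":[-66,-125,76],"angular":[-0.351,0.003,-0.002]}]' >/dev/null
python3 -c "
from h import *
show();rel(panel(-68.5,20),RP)"
```

```text
t 10.22 tip mach [-144.   -66.4  179.3] panel u,y,off [  3.3 -66.4  70.3] F [ 0.7 -0.2 -0.2] w 0.4 rot [ 2.788e+00 -1.000e-03  1.734e+00]
xyz [-2.2 -3.4 50.3] ang [ 0.004 -0.002  0.002] tcp [ 501.2 -121.8  148.8]
```

```bash
python3 -m creep '[{"jaw":-1,"xyz":[-2,-3.4,30],"angular":[0,0,0]},{"jaw":-1,"xyz":[-2,-3.4,53],"angular":[0,0,0]},{"jaw":-1,"xyz":[-2,-3.4,53],"angular":[0,0,0]},{"jaw":-1,"xyz":[-2,-3.4,53],"angular":[0,0,0]}]' >/dev/null
python3 -c "
from h import *
show();rel(panel(-68.5,7),RP)
im,d=viewer.get_image('scene');cv2.imwrite('pics/e.png',cv2.resize(im[200:360,240:400,::-1],None,fx=3.5,fy=3.5))"
```

```text
t 10.72 tip mach [-129.8  -69.1  128.4] panel u,y,off [ -0.8 -69.1  17.6] F [-0.1  0.3  0.1] w 0.0 rot [ 2.789e+00 -1.000e-03  1.732e+00]
xyz [ 0.6  0.8 10.6] ang [ 0.004 -0.001  0.001] tcp [ 505.6 -121.1  136.5]
```

View pics/e.png

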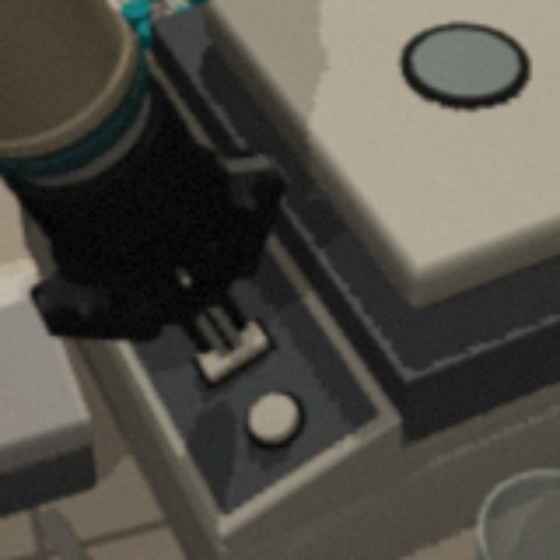

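The crop shows the fingertips (225,325) directly over the long key, clear of the round key (273,417), and the lid is shut. Pressing.

```bash
python3 -m creep '[{"jaw":-1,"xyz":[0.5,0.5,6],"angular":[0,0,0]},{"jaw":-1,"xyz":[0.5,0.5,11],"angular":[0,0,0]},{"jaw":-1,"xyz":[0.5,0.5,14],"angular":[0,0,0]},{"jaw":-1,"xyz":[0.5,0.5,16],"angular":[0,0,0]},{"jaw":-1,"xyz":[0.5,0.5,16],"angular":[0,0,0]}]' >/dev/null
python3 -c "
from h import *
show()"
```

```text
t 11.4 tip mach [-124.7  -69.4  114.5] panel u,y,off [ -0.8 -69.4   2.8] F [-9.6 -0.8 23.3] w -0.1 rot [2.788e+00 2.000e-03 1.732e+00]
```

```bash
python3 -m creep '[{"jaw":-1,"xyz":[0,0,0],"angular":[0,0,0]},{"jaw":-1,"xyz":[0,0,0],"angular":[0,0,0]},{"jaw":-1,"xyz":[0,0,0],"angular":[0,0,0]},{"jaw":-1,"xyz":[0,0,0],"angular":[0,0,0]},{"jaw":-1,"xyz":[0,0,0],"angular":[0,0,0]}]' >/dev/null
python3 - <<'E'
from h import *
show()
im,d=viewer.get_image('scene');P=mask_pts('scene',d,d>0);Q=(P-org)@Rm
k=(abs(Q[:,0]-40)<10)&(abs(Q[:,1]+80)<25)&(Q[:,2]>140);print('lid z',np.median(Q[k,2]))
E
```

```text
t 12.03 tip mach [-124.7  -69.4  114.5] panel u,y,off [ -0.8 -69.4   2.8] F [-9.2 -1.4 24.1] w -0.4 rot [2.788e+00 2.000e-03 1.732e+00]
lid z 186.03370695504373
```

```bash
python3 -c "
from h import *
print(ctrl.finish_job());show()"
```

```text
the job is handed in; nothing more can be done
None
the job is handed in; nothing more can be done
```

I switched the rocker on, pushed the lid fully shut and handed the job in with the long short-spin key held down at about 25 N. By my last measurements, the rocker lay flat on its right half, the lid was shut and the machine hadn't moved. The hand-in returned no verdict.

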